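# Load an accelerometer on the shaker behind its guard sash

### The job

Push the clear guard sash in front of the small shaker fully down, stand the taller of the two accelerometers upright in the middle of the shaker's little round table, let go of it, and then pull the sash fully up again. The accelerometer and the shaker's springs are delicate: close on the accelerometer with a light grip, so that the two fingers together never press it with more than 70 N, the knock of closing included, and set it down gently, so that the round table is never pressed in by more than 4 mm and the accelerometer never meets it or anything else of the rig with more than 8 N. Leave the shorter accelerometer, the mouse and the analyser box where they are.

Things in the scene. Friction and masses are not known exactly. Their poses are not given: they have to be found in the camera images.
- rig: Fixed rig: steel slab 220 (x) x 270 (y) x 20 mm, origin under its centre, x away from the robot. Black shaker on its middle: radius 56, top at 100 mm. Guide posts at rig x -78, y +-112 mm (22 x 20 mm, tops at 250 mm above the bench), between them a clear fixed panel up to 120 mm and, just before it, the sliding sash. No roof, sides or back: the shaker is reached from above.
- sash (a joint): Height of the sash above its lowest position, m: 0 fully down, 0.11 fully up (stops at both ends). Vertical slide, held by friction: stays where it is left; about 9 N lifts it, about 3 N lowers it. The sash is a clear panel in a thin aluminium frame, 200 mm wide, 110 mm high.
- sash_handle (a point): Centre of the sash's handle: black horizontal bar, 100 mm long along rig y, section 12 x 12 mm, on two stems (at +-45 mm) over the sash's top edge, 34 mm free gap under the bar between the stems, free air before and behind it: can be pinched from above across rig x. 170 mm above the bench when the sash is down, 280 mm when up. Moves with the sash; axes as the rig's.
- armature_top (a point): Centre of the top face of the shaker's round aluminium table (armature), radius 24, 8 mm thick, on a neck of radius 12, above the middle of the shaker. 122 mm above the work surface unloaded. z up, axes as the rig's.
- armature (a joint): How far the round table is pressed down, m: 0 at rest, end stop at 0.008. Straight vertical spring, about 0.8 N per mm after a preload of 0.25 N: the accelerometer's weight sinks it about 1 mm, 4 mm takes about 3.5 N, weight included.
- tall_sensor: The taller accelerometer, loose, upright on the mat: dark hexagonal foot 33 mm across corners, 8 mm high; on it a plain steel cylinder 26 mm in diameter, from 8 to 48 mm height; a brass connector 10 mm in diameter on top, up to 58 mm. Mass 0.09 to 0.14 kg: a grip set to 20 N holds it well. Origin at the centre of its underside, z up along its axis.
- short_sensor: The shorter, squat accelerometer on the mat, to be left alone: hexagonal foot 36 mm across corners, 8 mm high; steel cylinder 32 mm in diameter up to 20 mm; brass connector sticking out 10 mm on its side. Origin at the centre of its underside. About 100 mm from the tall one, centre to centre; either may be on the left.
- mat: Fixed black rubber mat under the two accelerometers, 130 (x) x 200 (y) x 6 mm, origin at the centre of its underside.
- analyser: Black and aluminium analyser box 110 (x) x 160 (y) x 36 mm with a row of connectors on the far side, loose, to be left alone. Origin at the centre of its underside.
- mouse: Black computer mouse 100 (x) x 58 (y) x 32 mm, loose, to be left alone. Origin at the centre of its underside.
Mind the look-alikes: they are no part of the job. Leave any blue or orange look-alike of the tall_sensor alone.

How it is judged:
By the outcome, as a careful person would: the job done as asked, in the order asked, and still so for the second after the job is handed in, with the robot touching nothing.
It also fails if it takes over 64 s, if anything falls off the work surface, if the arm or the gripper's body presses on something with over 40 N, if the wrist force passes 120 N, or if a joint passes its speed limit or range.

### The arm

A 7-joint arm with a two-finger parallel gripper is mounted at the origin on the work surface. World frame = base frame: x ahead of the robot, y to its left, z up, the work surface at z = 0. Lengths are in mm, angles in rad, forces in N, time in s.
With the tool pointing down it reaches from about 375 to 925 mm from the base axis. Payload 3.1 kg.
Tool frame: the origin (TCP) lies at the centre of the arm's flange, where the gripper is bolted on; the fingertips stand 173 mm ahead of it and the grasp point (between the pads) lies 155 mm ahead of it; z points along the fingers, y is the line along which they close (so a half turn about z gives the same grasp; the last joint's range is limited). The gripper opens to 85 mm and grips with 20 to 120 N. Pads are 22 mm wide; open, the fingers measure 114 mm over their backs; the gripper's body (76 mm by 85 mm) begins 54 mm behind the grasp point. The pads swing forward as they close: fully open they stand 13 mm farther back than shut.
Start: joints at [1.095, 0.383, 0.044, 1.598, -0.018, 1.161, -0.05], TCP at [239.787, -604.16, 404.669] pointing down, gripper open.
Joint ranges: [-2.61, 2.61], [-0.41, 2.15], [-1.48, 1.57], [0, 2.5], [-1.57, 4.71], [0.05, 1.97], [-2.85, 2.85]. Speed limits (rad/s): [2.79, 2.79, 3.14, 3.14, 3.14, 3.14, 3.14].

### API

Orientations are given as a unit quaternion [w, x, y, z].
In Python, from cell import env gives the robot as it stands. The module is installed in compiled form; this text tells all that it offers.
- The arm moves only by the tool drive_tool, never from a script. Its argument "motion" is a list that holds one entry, the list of rows, each a list of 4 numbers: the shift along the tool's x, y, z normalised to -1 to 1, where 1 is 100 mm, then the turn about the tool's z normalised to -1 to 1, where 1 is 360 degrees. A call has 1 to 20 rows; each row is the pose to reach, as a shift and turn from the pose commanded when the call began, along the tool's axes at that moment, turning the shorter way round; what a row does not reach only later rows make up. A row lasts 1/8 s, in which the tool goes at most 62.5 mm and 10.7 degrees, less where a joint would pass 70% of its speed; a pose out of reach is approached as far as the arm can. A call with a number of a shift or a turn outside -1 to 1 is refused whole. A call with a gripper value outside its range is refused whole. "fingers" is the opening, from 0 (shut) to 1 (fully open), set as the call begins (left out, the last holds). The fingers move at their own pace and stop on an object; "force" is the grip in N (left out, the last holds). Time passes only in rows, so rows that repeat a pose let the fingers close. It gives the time, the measured TCP pose, the force, the opening and the grip force at its end, in the units of the state.
- env.get_state(): the state, without advancing time (a new reading comes with each control period).
- env.snapshot(name): name is "side" or "top"; returns a dict with "frame" (480x640x3 uint8, red, green, blue), "fx", "fy", "cx", "cy" (pixels), "dist_coeffs" ([k1, k2, p1, p2, k3] as OpenCV has them; the pictures are not rectified), "world_from_camera" (4x4, takes a point from camera to world coordinates). Camera axes: x right, y up, looking along -z (the intrinsics and any distortion apply to the point x, -y, -z); pixel columns grow to the right and rows downward; lengths in mm; the calibration is good to about 2 mm. A picture is of the moment at which its call begins. There is no depth.
- env.sign_off(): hands the job in; it is judged then, once.
Trained networks look in a picture, given as the dict that the camera call returned (one of the last four; its "shot" number tells which), for a name from the list of things; names that differ only in an ending like _2 or _b are one class to them, and where a whole thing is asked for, a point or a joint stands for the part that bears it (a point fixed in the world has none). Each returns a list of dicts, best first, with "conf" (0 to 1); they miss things now and then, are a little off and sometimes report something else, mostly with a low value. They report only what shows in the picture. A call takes as long as a camera call. They do not tell look-alikes from the thing itself.
- env.look_for(picture, thing): "rect" ([left, top, right, bottom] in pixels, round what is visible of it).
The state is a dict: "t": time; "joint_positions": joint angles; "qvel": joint speeds; "tau": joint torques, N m; "ee_pos": TCP position; "tcp_rot": TCP orientation; "ft_force": force on the tool from outside, world axes, zero at the start; "moment": the same for the moment, N m; "width": finger opening in mm; "grasp_force": force on a finger pad.
Only numpy, scipy, OpenCV 4.12 (cv2) and the standard library are available. Lean on these libraries where they do the work, as an engineer would, in place of code of your own. Each camera call takes 0.05 s, during which the arm holds its last target. There are 200 camera calls.

## Working session

There is one attempt and no reset: what is moved stays moved. The work goes in short steps, Python scripts to look and compute and a tool call to move; the robot and the scene stay as the last step left them, time stands still between calls to the robot, and variables do not carry over. Pictures are saved under pics/ and viewed, at most 10 in all, crops included, and the job is handed in when it is done.

Besides the shell and the picture viewer there is one more tool, called as name(argument=value, ...) on one line, values as JSON. drive_tool: Moves the arm, as the interface text tells. Scaled input: -1 to 1 covers 100 mm each way for a shift and 360 degrees each way for a turn. Its arguments: {"type":"object","properties":{"motion":{"type":"array","items":{"type":"array","items":{"type":"array","items":{"type":"number"}}}},"fingers":{"type":"number"},"force":{"type":"number"}},"required":["motion"]}

```bash
mkdir -p pics
cat > h.py <<'E'
import numpy as np, cv2, json
from cell import env
def snap(n):
    p=env.snapshot(n); return p
def K(p): return np.array([[p['fx'],0,p['cx']],[0,p['fy'],p['cy']],[0,0,1.]])
def ray(p,uv):
    q=cv2.undistortPoints(np.array([[uv]],float),K(p),np.array(p['dist_coeffs'],float))[0,0]
    T=np.array(p['world_from_camera']); d=T[:3,:3]@np.array([q[0],-q[1],-1.]); return T[:3,3],d
def atz(p,uv,z):
    o,d=ray(p,uv); return o+d*(z-o[2])/d[2]
def proj(p,X):
    T=np.array(p['world_from_camera']); X=np.atleast_2d(np.array(X,float))
    c=(X-T[:3,3])@T[:3,:3]; c=c*np.array([1,-1,-1])
    return cv2.projectPoints(c,np.zeros(3),np.zeros(3),K(p),np.array(p['dist_coeffs'],float))[0][:,0]
def tri(rs):
    A=0;b=0
    for o,d in rs:
        d=d/np.linalg.norm(d);M=np.eye(3)-np.outer(d,d);A=A+M;b=b+M@o
    return np.linalg.solve(A,b)
def save(p,name,crop=None,s=1):
    f=p['frame'][:,:,::-1]
    if crop: l,t,r,b=crop; f=f[t:b,l:r]
    cv2.imwrite('pics/'+name,cv2.resize(f,None,fx=s,fy=s,interpolation=cv2.INTER_CUBIC))
E
python3 - <<'E'
from h import *
np.set_printoptions(precision=1,suppress=True)
s=env.get_state(); print(s['t'],s['ee_pos'],s['tcp_rot'],s['width'],s['ft_force'])
for n in('top','side'):
    p=snap(n); save(p,n+'0.png'); print(n,np.array(p['world_from_camera'])[:3],p['fx'],p['dist_coeffs'])
    for t in('rig','sash','sash_handle','armature_top','tall_sensor','short_sensor','mat','analyser','mouse'):
        print(t,[(np.round(d['rect']).astype(int).tolist(),round(d['conf'],2)) for d in env.look_for(p,t)[:4]])
E
```

```text
0.0 [ 239.6 -603.7  403.3] [-0.   1.   0.2 -0. ] 85.2006983280395 [-0.4 -0.2 -0.5]
top [[   0.     1.    -0.2  382.6]
 [  -1.     0.    -0.   -41.4]
 [  -0.     0.2    1.  1345.9]] 446.58791100604185 [0. 0. 0. 0. 0.]
rig [([304, 223, 403, 300], 0.76)]
sash [([312, 277, 394, 286], 0.69)]
sash_handle [([314, 279, 395, 287], 0.93)]
armature_top [([347, 246, 362, 262], 0.58)]
tall_sensor [([204, 314, 218, 325], 0.54), ([163, 287, 174, 298], 0.41)]
short_sensor [([234, 272, 244, 284], 0.62)]
mat [([185, 252, 256, 301], 0.8)]
analyser [([306, 226, 403, 298], 0.69), ([187, 173, 244, 218], 0.56)]
mouse [([465, 260, 485, 293], 0.72)]
side [[  -1.     0.1   -0.1  438.8]
 [  -0.2   -0.7    0.7  820.1]
 [   0.     0.7    0.7 1054.8]] 500.4131561441656 [-0.  0.  0.  0.  0.]
rig [([281, 162, 375, 298], 0.85), ([324, 219, 341, 234], 0.38)]
sash [([360, 175, 373, 224], 0.62), ([285, 336, 358, 427], 0.5)]
sash_handle [([359, 172, 373, 230], 0.61)]
armature_top [([325, 218, 341, 234], 0.66)]
tall_sensor [([318, 383, 330, 405], 0.8), ([373, 384, 390, 404], 0.8)]
short_sensor [([185, 334, 243, 404], 0.62), ([326, 349, 342, 361], 0.54), ([318, 385, 330, 404], 0.47)]
mat [([284, 336, 358, 424], 0.88)]
analyser [([184, 334, 242, 408], 0.9)]
mouse [([345, 158, 369, 179], 0.88)]
```

View pics/top0.png

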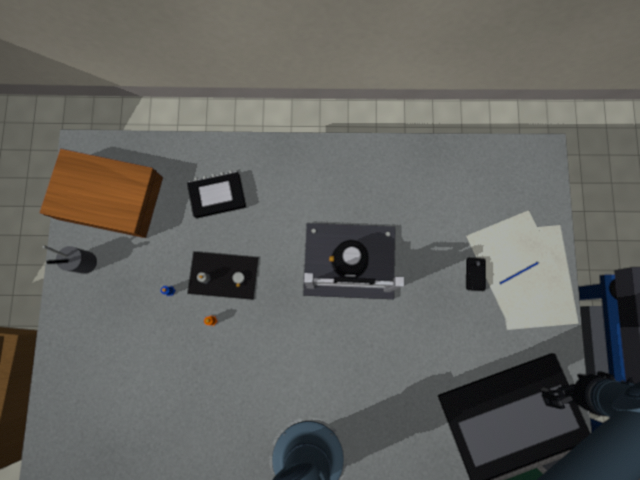

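View pics/side0.png

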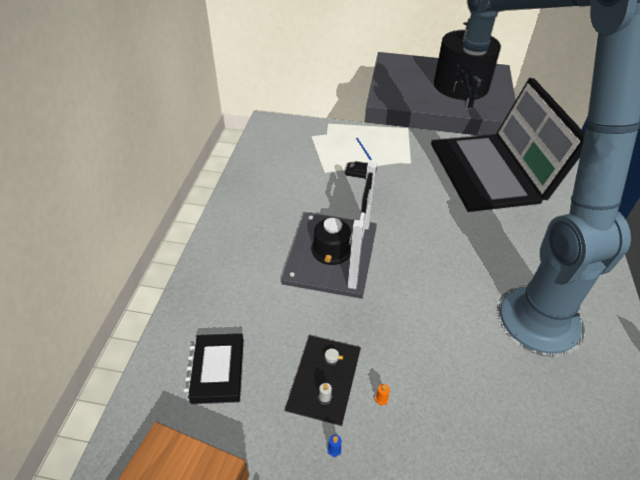

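The top view shows the steel sensor on the mat at about (203,277) and the squat one at (238,278). The look-alikes are blue at (167,290) and orange at (210,320). In the side view the same items are tall (325,392), squat (332,355), orange (383,394) and blue (335,446). I choose the plain steel one on the mat and check it in a close crop.

Run:
```python
from h import *
np.set_printoptions(precision=1,suppress=True)
a=snap('top'); b=snap('side')
f=lambda p,c,s:cv2.resize(p['frame'][c[1]:c[3],c[0]:c[2],::-1],None,fx=s,fy=s,interpolation=cv2.INTER_CUBIC)
A=f(a,(180,245,265,305),4.5); B=f(b,(280,330,365,430),4.5)
C=f(a,(300,215,410,305),3.6);D=f(b,(275,155,385,305),2.0)
W=np.zeros((600,800,3),np.uint8)
for im,x,y in((A,0,0),(C,0,275),(B,400,0)):
    im=im[:600-y,:800-x]; W[y:y+im.shape[0],x:x+im.shape[1]]=im
cv2.imwrite('pics/crop1.png',W)
# mat corners by dark threshold
for n,p,box in(('top',a,(180,245,265,305)),('side',b,(278,328,368,432))):
    g=cv2.cvtColor(p['frame'],cv2.COLOR_RGB2GRAY)[box[1]:box[3],box[0]:box[2]]
    m=(g<55).astype(np.uint8); m=cv2.morphologyEx(m,cv2.MORPH_CLOSE,np.ones((15,15)))
    c=max(cv2.findContours(m,0,2)[0],key=cv2.contourArea)
    r=cv2.minAreaRect(c); q=cv2.boxPoints(r)+np.array(box[:2]); print(n,'mat',q.tolist())
    P=np.array([atz(p,x,6) for x in q]); print(P[:,:2],P.mean(0),np.linalg.norm(np.diff(P,axis=0),axis=1))
```

```text
top mat [[184.32898712158203, 294.9668960571289], [194.2888641357422, 243.5075216293335], [265.67903900146484, 257.3249740600586], [255.7191619873047, 308.7843475341797]]
[[451.9 374.8]
 [607.7 354.1]
 [567.2 136.2]
 [412.8 161. ]] [509.9 256.5   6. ] [157.1 221.7 156.4]
side mat [[278.0, 409.00000762939453], [306.99501037597656, 328.6047554016113], [369.76480865478516, 351.2430419921875], [340.7697982788086, 431.63829040527344]]
[[600.3 357.9]
 [578.5 142.3]
 [418.5 177.2]
 [457.6 382.7]] [513.7 265.1   6. ] [216.7 163.7 209.2]
```

View pics/crop1.png

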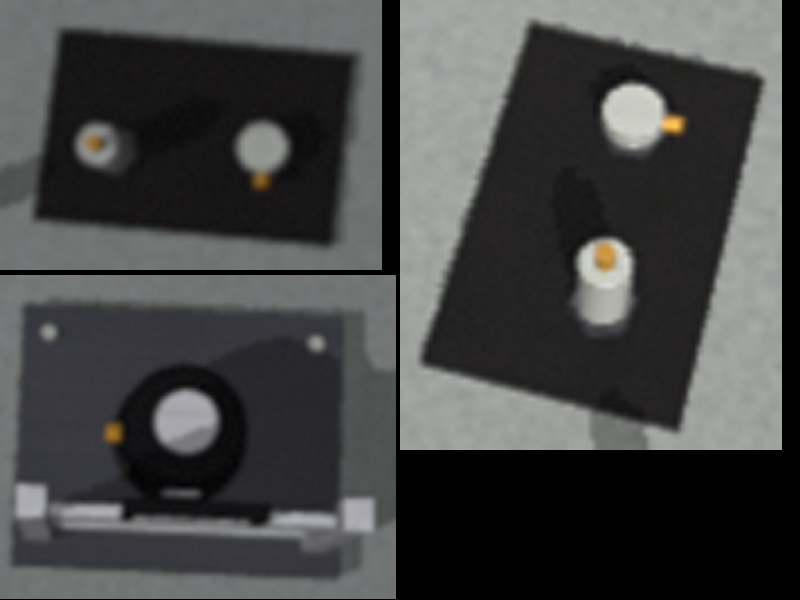

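The crop shows the tall steel sensor at about (201,277) in the top view and (325,388) in the side view. Its cylinder is plain with the brass connector on top, and it stands upright. The squat one with the side connector is the other. The armature disc is at about (351,255.5) top, and the sash handle is a dark bar in front of it.

Run:
```python
from h import *
np.set_printoptions(precision=1,suppress=True)
a=snap('top'); b=snap('side')
def cen(p,box,fn):
    l,t,r,bt=box; f=p['frame'][t:bt,l:r].astype(int); w=fn(f)
    m=w.astype(np.uint8); n,L,S,C=cv2.connectedComponentsWithStats(m)
    i=1+np.argmax(S[1:,4]); return C[i]+[l,t],S[i,2:].tolist()
org=lambda f:(f[:,:,0]-f[:,:,2]>45)
brt=lambda f:(f.min(2)>110)
ca,_=cen(a,(190,262,220,292),org); cb,_=cen(b,(310,375,340,410),org)
print('conn',ca,cb,tri([ray(a,ca),ray(b,cb)]),atz(a,ca,61),atz(b,cb,60))
for p,box in((a,(338,240,368,270)),(b,(318,210,345,238))):
    c,s=cen(p,box,lambda f:f.min(2)>90); print('arm',c,s,atz(p,c,122))
    if p is a: A=c
    else: print(tri([ray(a,A),ray(b,c)]))
q=lambda x,y:(300+(x+.5)/3.6-.5,215+(y-275+.5)/3.6-.5)
P=[atz(a,q(*u),250)for u in((31,498),(358,513))]; print('posts',P,np.degrees(np.arctan2(P[1][0]-P[0][0],P[0][1]-P[1][1])),np.linalg.norm(P[0]-P[1]))
S=[atz(a,q(*u),20)for u in((25,303),(342,312),(340,578),(12,567))]; print('slab',np.array(S))
M=[atz(a,(180+x/4.5,245+y/4.5),6) for x,y in((62,30),(357,54),(333,243),(36,217))]
M2=[atz(b,(280+(x-400)/4.5,330+y/4.5),6) for x,y in((422,362),(531,22),(763,75),(680,430))]
print('mat',np.array(M),np.array(M2),np.mean(M,0),np.mean(M2,0))
R=env.get_state()['tcp_rot']; print(R, a['world_from_camera'])
save(b,'side_rig.png',(275,150,395,305),3.8)
```

```text
conn [200.2 276.2] [325.1 386.6] [503.7 315.1  61.7] [503.  315.3  61. ] [504.5 314.2  60. ]
arm [351.2 255. ] [18, 17, 238] [ 559.8 -115.8  122. ]
arm [332.4 219.8] [27, 24, 397] [ 563.2 -132.   122. ]
[ 559.2 -114.9  138.5]
posts [array([486.7,  -2.3, 250. ]), array([ 478.6, -225.2,  250. ])] -2.0958135207167383 223.10998529491056
slab [[ 673.3   13.4   20. ]
 [ 667.9 -253.5   20. ]
 [ 445.4 -248.1   20. ]
 [ 451.8   20.7   20. ]]
mat [[582.6 354.2   6. ]
 [568.1 155.4   6. ]
 [441.6 167.1   6. ]
 [457.2 364.2   6. ]] [[584.7 358.4   6. ]
 [569.8 159.2   6. ]
 [441.5 168.8   6. ]
 [456.5 369.1   6. ]] [512.4 260.2   6. ] [513.1 263.8   6. ]
[-0.   1.   0.2  0. ] [[   0.     1.    -0.2  382.6]
 [  -1.     0.    -0.   -41.4]
 [  -0.     0.2    1.  1345.9]
 [   0.     0.     0.     1. ]]
```

View pics/side_rig.png

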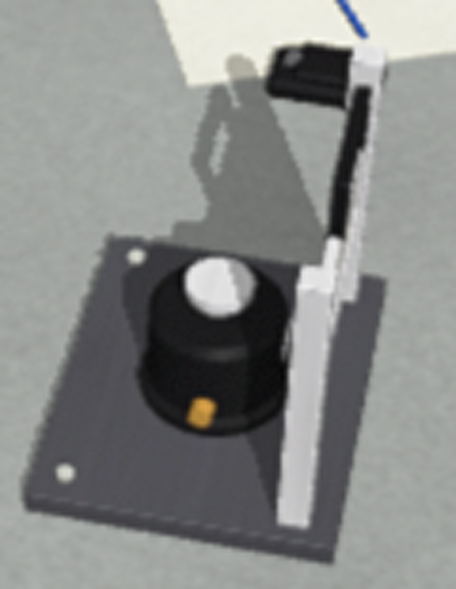

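The side view shows the disc at about (333,225) and the post tops at (358.7,223) and (371.8,163.7). The dark handle bar lies between them, and the sash looks raised. I'll locate the handle more closely.

Run:
```python
from h import *
np.set_printoptions(precision=1,suppress=True)
a=snap('top'); b=snap('side')
f=lambda p,c,s:cv2.resize(p['frame'][c[1]:c[3],c[0]:c[2],::-1],None,fx=s,fy=s,interpolation=cv2.INTER_CUBIC)
yaw=np.radians(-1.6);R=np.array([[np.cos(yaw),-np.sin(yaw),0],[np.sin(yaw),np.cos(yaw),0],[0,0,1]]);o=np.array([560,-116.2,0])
W=lambda P:np.array(P,float)@R.T+o
A=f(a,(300,258,410,302),7.2);B=f(b,(335,155,385,245),6.6)
def dots(im,p,l,t,s,P,col):
    for u in proj(p,W(P)): cv2.circle(im,tuple(int(v) for v in (u-[l,t]+.5)*s),2,col,-1)
posts=[[-78+i,y+j,250] for i in(-11,11) for y in(-112,112) for j in(-10,10)]
for h,col in((0,(0,255,0)),(.05,(0,255,255)),(.11,(0,0,255))):
    bar=[[-92,y,170+1000*h] for y in(-50,50)]
    dots(A,a,300,258,7.2,bar,col);dots(B,b,335,155,6.6,bar,col)
dots(A,a,300,258,7.2,posts,(255,0,0));dots(B,b,335,155,6.6,posts,(255,0,0))
dots(B,b,335,155,6.6,[[0,0,122]],(255,0,255))
print(proj(b,W([[0,0,122]])),proj(a,W([[0,0,122]])))
Z=np.zeros((600,800,3),np.uint8); Z[:A.shape[0],:A.shape[1]]=A[:,:800]
cv2.imwrite('pics/h1.png',Z[:320]); cv2.imwrite('pics/h2.png',B)
Z=np.zeros((600,800,3),np.uint8); Bs=B; A2=cv2.resize(A,None,fx=.55,fy=.55)
Z[:A2.shape[0],340:340+A2.shape[1]]=A2[:, :460]; Z[:B.shape[0],:B.shape[1]]=B; cv2.imwrite('pics/h3.png',Z)
```

```text
[[332.7 224. ]] [[351.4 255. ]]
```

View pics/h3.png

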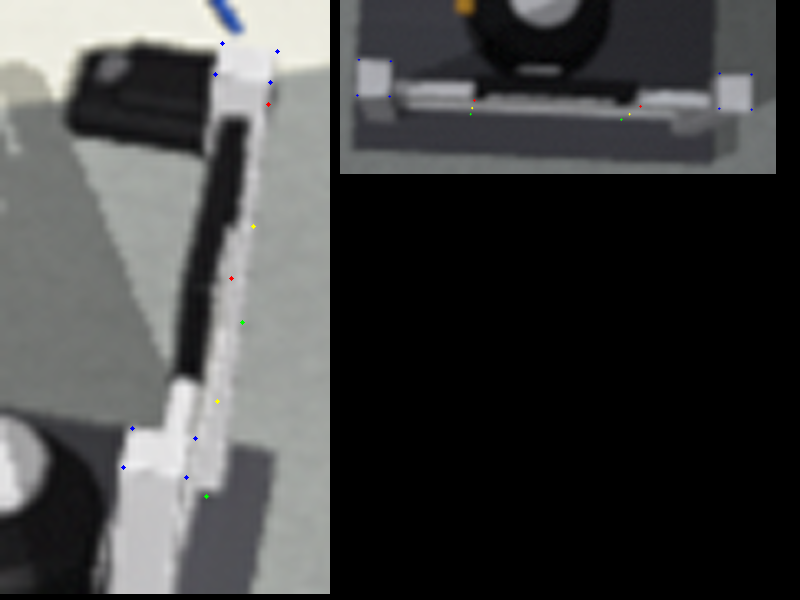

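The handle is near the top (z about 280) at rig x of about -85. I'll keep one tool yaw throughout, with the fingers closing along rig x. Next I work out the approach numbers.

```bash
cat >> h.py <<'E'
def pose():
    s=env.get_state(); w,x,y,z=s['tcp_rot']
    from scipy.spatial.transform import Rotation as Q
    R=Q.from_quat([x,y,z,w]).as_matrix(); return s,R,np.array(s['ee_pos'])
def go(target,phi=None):
    s,R,p=pose(); d=R.T@(np.array(target)-p)/100; print('t %.2f'%s['t'],'p',p.round(1),'phi %.2f'%np.degrees(np.arctan2(R[1,0],R[0,0])),'shift',d.round(3),'ft',np.round(s['ft_force'],2),'w %.1f g %.1f'%(s['width'],s['grasp_force']))
E
python3 - <<'E'
from h import *
np.set_printoptions(precision=2,suppress=True)
s,R,p=pose(); print(R)
a=snap('top')
print(atz(a,(354.8,280.9),280),'orange',atz(a,(210,320),40),'blue',atz(a,(167,290),40),'short',atz(a,(238,278),26))
go([476,-114,480])
E
```

```text
[[ 0.93  0.37  0.  ]
 [ 0.37 -0.93  0.  ]
 [ 0.   -0.   -1.  ]]
[ 474.59 -114.64  280.  ] orange [379.09 286.16  40.  ] blue [464.18 415.27  40.  ] short [502.04 213.42  26.  ]
t 1.35 p [ 239.8 -604.2  404.7] phi 21.65 shift [ 4.   -3.68 -0.75] ft [ 0.14  0.61 -0.65] w 85.7 g 0.0
```

drive_tool(motion=[[[0.3,-0.25,-0.5,-0.03],[0.6,-0.5,-0.8,-0.06],[0.8,-0.7,-0.8,-0.09],[1,-0.92,-0.8,-0.12],[1,-0.92,-0.8,-0.15],[1,-0.92,-0.8,-0.18],[1,-0.92,-0.8,-0.1854],[1,-0.92,-0.8,-0.1854]]], fingers=1, force=40)

```text
t: 2.35
ee_pos: [298.7, -481.7, 484.8]
tcp_rot: [0.0, 0.717, 0.697, -0.0]
ft_force: [0.3, 0.6, 0.1]
width: 85.4
grasp_force: 0.0
```

drive_tool(motion=[[[0.47,0.21,0,0],[0.93,0.415,0,0]]])

```text
t: 2.6
ee_pos: [343.1, -389.3, 484.7]
tcp_rot: [0.0, 0.718, 0.696, 0.0]
ft_force: [0.8, 0.4, 0.5]
width: 85.3
grasp_force: 0.0
```

drive_tool(motion=[[[0.47,0.21,0,0],[0.93,0.415,0,0]]])

```text
t: 2.85
ee_pos: [387.5, -296.5, 484.9]
tcp_rot: [0.0, 0.717, 0.697, 0.0]
ft_force: [0.3, -1.1, -0.1]
width: 85.5
grasp_force: 0.0
```

drive_tool(motion=[[[0.47,0.21,0,0],[0.93,0.415,0,0]]])

```text
t: 3.1
ee_pos: [431.6, -204.7, 485.0]
tcp_rot: [0.0, 0.717, 0.697, 0.0]
ft_force: [0.2, -0.8, -0.7]
width: 85.5
grasp_force: 0.0
```

drive_tool(motion=[[[0.47,0.21,0,0],[0.8,0.415,0,0],[0.93,0.415,0,0],[0.93,0.415,0,0],[0.93,0.415,0,0]]])

```text
t: 3.72
ee_pos: [474.5, -116.5, 484.5]
tcp_rot: [0.0, 0.718, 0.696, -0.001]
ft_force: [-0.3, -0.4, -0.3]
width: 85.2
grasp_force: 0.0
```

Run:
```python
from h import *
go([475,-114.5,430])
a=snap('top');b=snap('side')
f=lambda p,c,s:cv2.resize(p['frame'][c[1]:c[3],c[0]:c[2],::-1],None,fx=s,fy=s,interpolation=cv2.INTER_CUBIC)
cv2.imwrite('pics/appr.png',f(b,(300,100,420,260),3.7))
```

```text
t 3.73 p [ 474.5 -116.5  484.5] phi 88.20 shift [0.02  0.005 0.545] ft [-0.26 -0.42 -0.32] w 85.2 g 0.0
```

View pics/appr.png

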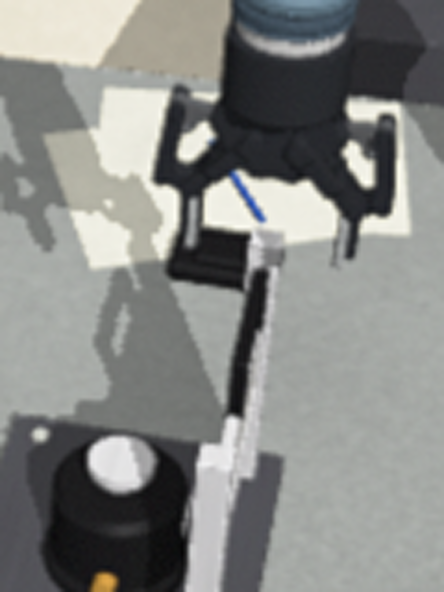

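The open fingers straddle the bar, with the left pad at about (190,220), the right at about (345,240) and the bar at about (255,270) below. I descend and pinch.

drive_tool(motion=[[[0.02,0.005,0.2,0],[0.02,0.005,0.4,0],[0.02,0.005,0.55,0],[0.02,0.005,0.55,0]]])

```text
t: 4.32
ee_pos: [475.0, -113.3, 428.3]
tcp_rot: [-0.001, 0.717, 0.697, -0.001]
ft_force: [0.0, -0.0, 1.0]
width: 85.3
grasp_force: 0.0
```

drive_tool(motion=[[[0,0,0,0],[0,0,0,0],[0,0,0,0],[0,0,0,0],[0,0,0,0],[0,0,0,0],[0,0,0,0],[0,0,0,0]]], fingers=0, force=40)

```text
t: 5.32
ee_pos: [477.9, -112.6, 430.7]
tcp_rot: [0.003, 0.717, 0.697, 0.003]
ft_force: [7.3, -0.7, -3.9]
width: 10.5
grasp_force: 43.6
```

drive_tool(motion=[[[0,0.03,0.1,0],[0,0.03,0.2,0],[0,0.03,0.3,0],[0,0.03,0.4,0],[0,0.03,0.5,0],[0,0.03,0.6,0],[0,0.03,0.7,0],[0,0.03,0.8,0],[0,0.03,0.85,0],[0,0.03,0.9,0],[0,0.03,0.9,0]]])

```text
t: 6.7
ee_pos: [479.1, -112.7, 339.1]
tcp_rot: [0.001, 0.717, 0.697, 0.001]
ft_force: [6.7, -0.4, -2.7]
width: 10.7
grasp_force: 43.8
```

Run:
```python
from h import *
go([478,-113,325])
a=snap('side')
save(a,'down1.png',(300,100,420,260),3.7)
```

```text
t 6.70 p [ 479.1 -112.7  339.1] phi 88.40 shift [-0.003 -0.011  0.141] ft [ 6.72 -0.45 -2.66] w 10.7 g 43.8
```

View pics/down1.png

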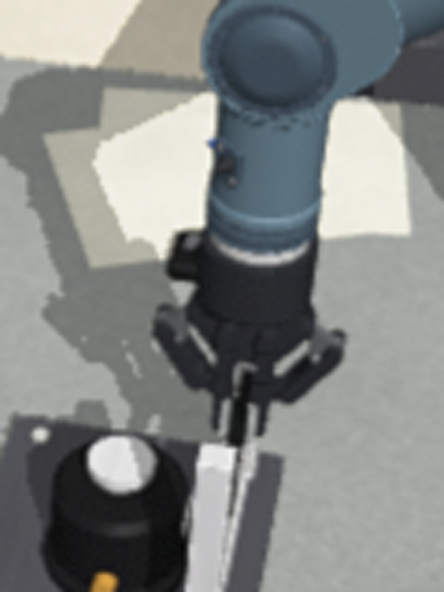

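The picture shows the sash following the pinched handle down. I continue in small steps until it stops.

drive_tool(motion=[[[0,0.02,0.04,0],[0,0.02,0.08,0],[0,0.02,0.1,0],[0,0.02,0.1,0]]])

```text
t: 7.25
ee_pos: [480.4, -112.4, 333.6]
tcp_rot: [-0.001, 0.717, 0.697, -0.002]
ft_force: [-9.5, 1.7, 29.1]
width: 10.8
grasp_force: 47.8
```

drive_tool(motion=[[[0,0.01,0.02,0],[0,0.01,0.04,0],[0,0.01,0.04,0],[0,0.01,0.04,0]]])

```text
t: 7.75
ee_pos: [481.2, -112.1, 333.4]
tcp_rot: [-0.002, 0.717, 0.697, -0.004]
ft_force: [-19.9, 3.9, 51.6]
width: 10.8
grasp_force: 50.9
```

drive_tool(motion=[[[0,0,0.02,0],[0,0,0.03,0],[0,0,0.03,0],[0,0,0.03,0]]])

```text
t: 8.25
ee_pos: [481.5, -111.9, 333.2]
tcp_rot: [-0.002, 0.717, 0.697, -0.005]
ft_force: [-26.6, 4.7, 69.0]
width: 10.5
grasp_force: 53.0
```

The sash is down: the TCP stopped at 333.5 and the force is rising. I ease off, release, rise and travel to the sensor.

drive_tool(motion=[[[0,-0.03,-0.05,0],[0,-0.03,-0.1,0],[0,-0.03,-0.1,0]]])

```text
t: 8.62
ee_pos: [479.1, -112.6, 333.6]
tcp_rot: [0.001, 0.717, 0.697, 0.0]
ft_force: [1.6, 0.6, 8.5]
width: 10.8
grasp_force: 45.3
```

drive_tool(motion=[[[0,0,0,0],[0,0,0,0],[0,0,0,0],[0,0,0,0],[0,0,0,0],[0,0,0,0]]], fingers=1)

```text
t: 9.38
ee_pos: [478.7, -112.6, 332.7]
tcp_rot: [-0.0, 0.717, 0.697, -0.0]
ft_force: [0.3, 0.2, -0.2]
width: 85.5
grasp_force: 0.0
```

drive_tool(motion=[[[0,0,-0.2,0],[0,0,-0.5,0],[0,0,-1,0],[0,0,-1,0]]])

```text
t: 9.88
ee_pos: [480.5, -112.5, 437.5]
tcp_rot: [0.004, 0.717, 0.697, 0.002]
ft_force: [0.5, 0.4, 0.3]
width: 85.3
grasp_force: 0.0
```

drive_tool(motion=[[[0.43,0.02,0,0],[0.86,0.03,0,0]]])

```text
t: 10.12
ee_pos: [483.9, -26.4, 432.1]
tcp_rot: [-0.0, 0.718, 0.696, -0.0]
ft_force: [0.4, 0.1, -0.1]
width: 85.5
grasp_force: 0.0
```

drive_tool(motion=[[[0.43,0.02,0,0],[0.86,0.03,0,0]]])

```text
t: 10.38
ee_pos: [489.1, 60.3, 431.9]
tcp_rot: [-0.0, 0.717, 0.697, -0.0]
ft_force: [1.1, -0.5, -0.7]
width: 85.4
grasp_force: 0.0
```

drive_tool(motion=[[[0.43,0.02,0,0],[0.86,0.03,0,0]]])

```text
t: 10.62
ee_pos: [494.6, 146.1, 431.8]
tcp_rot: [-0.0, 0.717, 0.697, -0.001]
ft_force: [-0.1, -1.0, 0.1]
width: 85.6
grasp_force: 0.0
```

drive_tool(motion=[[[0.43,0.02,0,0],[0.86,0.03,0,0]]])

```text
t: 10.88
ee_pos: [500.2, 231.8, 431.7]
tcp_rot: [-0.0, 0.717, 0.697, -0.001]
ft_force: [0.1, -0.2, 0.7]
width: 85.8
grasp_force: 0.0
```

drive_tool(motion=[[[0.43,0.02,0.3,0],[0.8,0.03,0.6,0],[0.8,0.03,0.9,0],[0.8,0.03,0.9,0],[0.8,0.03,0.9,0]]], force=20)

```text
t: 11.5
ee_pos: [506.1, 310.3, 343.1]
tcp_rot: [0.0, 0.717, 0.697, 0.0]
ft_force: [0.5, -0.2, -0.2]
width: 85.3
grasp_force: 0.0
```

Run:
```python
from h import *
go([503.7,315.1,193])
b=snap('side'); a=snap('top')
f=lambda p,c,s:cv2.resize(p['frame'][c[1]:c[3],c[0]:c[2],::-1],None,fx=s,fy=s,interpolation=cv2.INTER_CUBIC)
A=f(b,(270,270,400,430),3.7); B=f(a,(170,200,260,310),3.4)
Z=np.zeros((600,800,3),np.uint8);Z[:A.shape[0],:A.shape[1]]=A;Z[:B.shape[0],490:490+B.shape[1]]=B;cv2.imwrite('pics/sens.png',Z)
```

```text
t 11.50 p [506.1 310.3 343.1] phi 88.33 shift [ 0.048 -0.026  1.501] ft [ 0.53 -0.21 -0.17] w 85.3 g 0.0
```

View pics/sens.png

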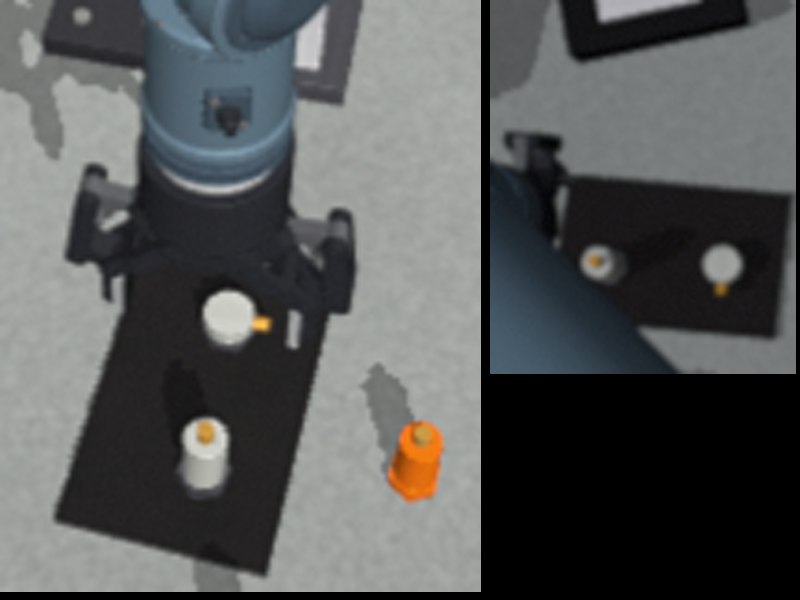

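The gripper is over the plain steel sensor at (205,450) in the picture. The squat one is clear at (228,318) and the orange one is off to the right. I descend and close in small steps.

drive_tool(motion=[[[0.05,-0.025,0.3,0],[0.05,-0.025,0.6,0],[0.05,-0.025,0.8,0],[0.05,-0.025,0.8,0]]])

```text
t: 12.1
ee_pos: [503.2, 315.0, 261.8]
tcp_rot: [-0.0, 0.717, 0.697, -0.001]
ft_force: [0.8, 0.0, -0.0]
width: 85.6
grasp_force: 0.0
```

drive_tool(motion=[[[0,0,0.25,0],[0,0,0.5,0],[0,0,0.65,0],[0,0,0.7,0],[0,0,0.7,0]]], force=20)

```text
t: 12.72
ee_pos: [503.6, 316.1, 193.3]
tcp_rot: [0.0, 0.717, 0.697, 0.001]
ft_force: [0.6, 0.9, 0.2]
width: 85.5
grasp_force: 0.0
```

drive_tool(motion=[[[0,0,0,0],[0,0,0,0],[0,0,0,0],[0,0,0,0],[0,0,0,0]]], fingers=0.42, force=20)

```text
t: 13.35
ee_pos: [503.2, 315.8, 192.7]
tcp_rot: [0.0, 0.717, 0.697, 0.0]
ft_force: [0.2, -0.4, -0.5]
width: 36.1
grasp_force: 0.0
```

Run:
```python
from h import *
go([503.7,315.1,193])
```

```text
t 13.35 p [503.2 315.8 192.7] phi 88.40 shift [-0.007  0.005 -0.003] ft [ 0.15 -0.41 -0.49] w 36.1 g 0.0
```

drive_tool(motion=[[[0,0,0,0],[0,0,0,0]]], fingers=0.37)

```text
t: 13.6
ee_pos: [503.2, 315.9, 192.7]
tcp_rot: [-0.0, 0.717, 0.697, -0.0]
ft_force: [0.1, -0.9, 0.4]
width: 31.8
grasp_force: 0.0
```

drive_tool(motion=[[[0,0,0,0],[0,0,0,0]]], fingers=0.34)

```text
t: 13.85
ee_pos: [503.2, 315.8, 192.7]
tcp_rot: [0.0, 0.717, 0.697, 0.0]
ft_force: [-0.2, 0.3, -0.6]
width: 28.9
grasp_force: 0.0
```

drive_tool(motion=[[[0,0,0,0],[0,0,0,0]]], fingers=0.325)

```text
t: 14.1
ee_pos: [503.2, 315.9, 192.7]
tcp_rot: [0.0, 0.717, 0.697, 0.0]
ft_force: [0.4, 0.4, -0.3]
width: 27.5
grasp_force: 0.0
```

drive_tool(motion=[[[0,0,0,0],[0,0,0,0]]], fingers=0.31)

```text
t: 14.35
ee_pos: [503.4, 315.8, 192.8]
tcp_rot: [0.0, 0.717, 0.697, 0.0]
ft_force: [0.1, 0.6, 0.5]
width: 26.3
grasp_force: 0.2
```

drive_tool(motion=[[[0,0,0,0],[0,0,0,0]]], fingers=0.295)

```text
t: 14.6
ee_pos: [503.4, 315.8, 192.8]
tcp_rot: [0.0, 0.717, 0.697, 0.0]
ft_force: [1.3, -0.9, 2.0]
width: 25.8
grasp_force: 15.9
```

drive_tool(motion=[[[0,0,0,0],[0,0,0,0]]], fingers=0.28)

```text
t: 14.85
ee_pos: [503.4, 315.9, 192.9]
tcp_rot: [0.0, 0.717, 0.697, 0.0]
ft_force: [0.5, -0.3, 0.9]
width: 25.0
grasp_force: 19.6
```

drive_tool(motion=[[[0,0,-0.03,0],[0,0,-0.08,0],[0,0,-0.2,0],[0,0,-0.4,0],[0,0,-0.6,0],[0,0,-0.8,0],[0,0,-1,0]]], fingers=0.25)

```text
t: 15.72
ee_pos: [503.3, 315.9, 294.6]
tcp_rot: [0.0, 0.717, 0.697, 0.0]
ft_force: [0.5, -1.2, -0.7]
width: 25.2
grasp_force: 19.7
```

drive_tool(motion=[[[0,0,-0.25,0],[0,0,-0.5,0],[0,0,-0.75,0],[0,0,-1,0]]])

```text
t: 16.23
ee_pos: [503.0, 315.8, 394.4]
tcp_rot: [0.0, 0.717, 0.697, 0.0]
ft_force: [-0.4, -0.6, -0.8]
width: 25.6
grasp_force: 19.7
```

drive_tool(motion=[[[0,0,-0.25,0],[0,0,-0.4,0],[0,0,-0.5,0],[0,0,-0.5,0],[0,0,-0.5,0]]])

```text
t: 16.85
ee_pos: [503.0, 315.5, 441.6]
tcp_rot: [-0.0, 0.717, 0.697, -0.001]
ft_force: [0.2, 0.9, -1.9]
width: 24.9
grasp_force: 19.8
```

drive_tool(motion=[[[-0.15,0.02,0,0],[-0.4,0.07,0,0],[-0.65,0.1,0,0],[-0.86,0.137,0,0]]])

```text
t: 17.35
ee_pos: [514.8, 226.9, 441.8]
tcp_rot: [0.0, 0.718, 0.696, -0.001]
ft_force: [-0.1, -0.0, -1.8]
width: 25.3
grasp_force: 19.8
```

drive_tool(motion=[[[-0.29,0.046,0,0],[-0.58,0.092,0,0],[-0.86,0.137,0,0]]])

```text
t: 17.73
ee_pos: [525.7, 140.7, 442.0]
tcp_rot: [-0.0, 0.717, 0.697, -0.001]
ft_force: [0.1, 0.0, -0.8]
width: 25.1
grasp_force: 19.8
```

drive_tool(motion=[[[-0.29,0.046,0,0],[-0.58,0.092,0,0],[-0.86,0.137,0,0]]])

```text
t: 18.1
ee_pos: [536.8, 54.4, 442.0]
tcp_rot: [-0.0, 0.717, 0.697, -0.001]
ft_force: [0.1, -0.3, -1.0]
width: 25.7
grasp_force: 19.8
```

drive_tool(motion=[[[-0.29,0.046,0,0],[-0.58,0.092,0,0],[-0.86,0.137,0,0]]])

```text
t: 18.48
ee_pos: [547.8, -31.9, 442.0]
tcp_rot: [-0.0, 0.717, 0.697, -0.001]
ft_force: [0.5, -0.2, -1.1]
width: 25.5
grasp_force: 19.8
```

drive_tool(motion=[[[-0.29,0.046,0,0],[-0.5,0.092,0,0],[-0.7,0.137,0,0],[-0.82,0.137,0,0],[-0.86,0.137,0,0],[-0.86,0.137,0,0],[-0.86,0.137,0,0]]])

```text
t: 19.35
ee_pos: [559.7, -114.7, 442.8]
tcp_rot: [-0.0, 0.716, 0.698, 0.0]
ft_force: [-0.1, -0.3, -1.0]
width: 24.9
grasp_force: 19.8
```

Run:
```python
from h import *
go([560,-116.2,330])
s=[np.array(snap('side')) and env.get_state()['ft_force'][2] for _ in range(4)] if 0 else None
b=snap('side'); save(b,'carry.png',(280,80,420,260),3.3)
```

```text
t 19.35 p [ 559.7 -114.7  442.8] phi 88.51 shift [-0.016  0.003  1.128] ft [-0.14 -0.26 -0.95] w 24.9 g 19.8
```

View pics/carry.png

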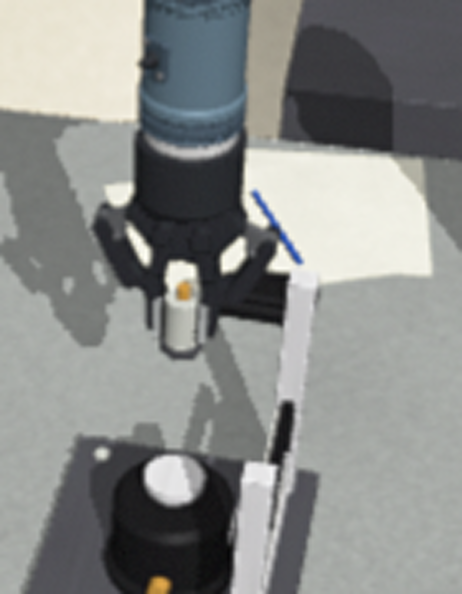

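The sensor is held upright at (180,320) over the disc (175,480), and the sash bar shows low. I descend to just above the table.

drive_tool(motion=[[[-0.01,0,0.25,0],[-0.01,0,0.5,0],[-0.01,0,0.75,0],[-0.01,0,0.9,0],[-0.01,0,1,0],[-0.01,0,1,0]]])

```text
t: 20.15
ee_pos: [559.6, -116.8, 342.3]
tcp_rot: [-0.0, 0.717, 0.697, -0.0]
ft_force: [0.2, 0.1, -0.6]
width: 25.6
grasp_force: 19.8
```

drive_tool(motion=[[[0,0,0.1,0],[0,0,0.18,0],[0,0,0.24,0],[0,0,0.27,0],[0,0,0.27,0],[0,0,0.27,0],[0,0,0.27,0]]])

```text
t: 21.02
ee_pos: [559.8, -116.9, 316.0]
tcp_rot: [0.0, 0.717, 0.697, 0.0]
ft_force: [0.1, 0.5, 0.2]
width: 25.4
grasp_force: 19.8
```

Run:
```python
from h import *
np.set_printoptions(precision=1,suppress=True)
go([560,-116.2,308.9])
b=snap('side')
f=b['frame'][195:245,305:365].astype(int); m=(f[:,:,0]-f[:,:,2]>45)&(f[:,:,0]>120)
n,L,S,C=cv2.connectedComponentsWithStats(m.astype(np.uint8)); print([(C[i]+[305,195],S[i,4]) for i in range(1,n)])
s,R,p=pose(); q=p-[0,0,155]; print('proj of conn expected',proj(b,[[560,-116,p[2]-186.9+54.5]]), proj(b,[[p[0],p[1],p[2]-186.9+54.5]]))
save(b,'near.png',(285,170,385,270),5.9)
```

```text
t 21.02 p [ 559.8 -116.9  316. ] phi 88.39 shift [0.  0.  0.1] ft [0.1 0.5 0.2] w 25.4 g 19.8
[(array([333.6, 206.4]), np.int32(21))]
proj of conn expected [[333.4 207. ]] [[333.6 206.7]]
```

View pics/near.png

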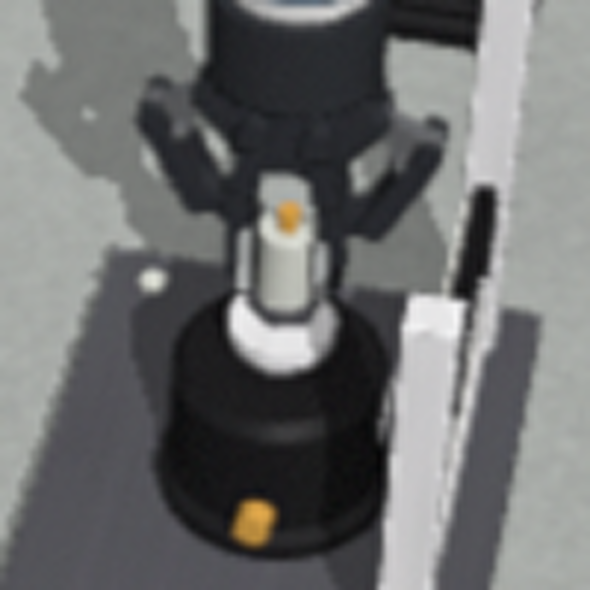

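The sensor's foot sits just above the disc and centred on it to within about 1–2 mm: axis at about (286,312), disc centre about (283,325). I now touch down slowly.

drive_tool(motion=[[[0,0,0.01,0],[0,0,0.02,0],[0,0,0.03,0],[0,0,0.04,0],[0,0,0.045,0],[0,0,0.05,0],[0,0,0.055,0],[0,0,0.06,0],[0,0,0.06,0],[0,0,0.06,0]]])

```text
t: 22.32
ee_pos: [559.6, -116.9, 309.7]
tcp_rot: [0.0, 0.717, 0.697, 0.0]
ft_force: [-0.5, -0.1, -1.9]
width: 25.1
grasp_force: 19.8
```

drive_tool(motion=[[[0,0,0.004,0],[0,0,0.008,0],[0,0,0.012,0],[0,0,0.016,0],[0,0,0.016,0],[0,0,0.016,0]]])

```text
t: 23.08
ee_pos: [559.6, -116.9, 308.2]
tcp_rot: [0.0, 0.717, 0.697, 0.0]
ft_force: [0.2, 0.4, 0.1]
width: 25.4
grasp_force: 19.8
```

Run:
```python
from h import *
F=[]
for i in range(6): snap('side'); F.append(env.get_state()['ft_force'][2])
print(np.round(F,2),np.mean(F)); go([560,-116.2,308])
```

```text
[ 0.82 -0.41 -0.2  -0.07 -0.09 -1.03] -0.16277821355912106
t 23.38 p [ 559.6 -116.9  308.1] phi 88.39 shift [0.007 0.003 0.001] ft [-0.28 -0.41 -1.03] w 25.4 g 19.8
```

The mean is near zero against about -1 N when hanging, so it is resting with light contact. I open gently.

drive_tool(motion=[[[0,0,0.003,0],[0,0,0.003,0]]], fingers=0.295)

```text
t: 23.62
ee_pos: [559.6, -116.9, 307.8]
tcp_rot: [0.0, 0.717, 0.697, 0.0]
ft_force: [0.4, 0.5, -0.8]
width: 25.3
grasp_force: 19.8
```

drive_tool(motion=[[[0,0,0,0],[0,0,0,0]]], fingers=0.31)

```text
t: 23.88
ee_pos: [559.7, -116.9, 307.9]
tcp_rot: [0.0, 0.717, 0.697, 0.0]
ft_force: [-0.8, 0.6, 0.7]
width: 26.4
grasp_force: 0.0
```

drive_tool(motion=[[[0,0,0,0],[0,0,0,0]]], fingers=0.33)

```text
t: 24.12
ee_pos: [559.7, -116.9, 307.8]
tcp_rot: [0.0, 0.717, 0.697, 0.0]
ft_force: [-0.2, 0.2, 0.4]
width: 28.1
grasp_force: 0.0
```

drive_tool(motion=[[[0,0,0,0],[0,0,0,0],[0,0,0,0]]], fingers=0.4)

```text
t: 24.5
ee_pos: [559.6, -116.9, 307.8]
tcp_rot: [0.0, 0.717, 0.697, 0.0]
ft_force: [-0.3, -0.4, -0.5]
width: 34.2
grasp_force: 0.0
```

drive_tool(motion=[[[0,0,0,0],[0,0,0,0],[0,0,0,0],[0,0,0,0]]], fingers=0.7)

```text
t: 25.0
ee_pos: [559.6, -116.9, 307.8]
tcp_rot: [0.0, 0.717, 0.697, 0.0]
ft_force: [0.0, 0.2, -0.8]
width: 59.9
grasp_force: 0.0
```

Run:
```python
from h import *
np.set_printoptions(precision=1,suppress=True)
go([560,-116.2,308])
b=snap('side')
f=b['frame'][195:245,305:365].astype(int); m=(f[:,:,0]-f[:,:,2]>45)&(f[:,:,0]>120)
n,L,S,C=cv2.connectedComponentsWithStats(m.astype(np.uint8)); print([(C[i]+[305,195],S[i,4]) for i in range(1,n)])
print(proj(b,[[560,-116.5,121+54.5]]))
```

```text
t 25.00 p [ 559.6 -116.9  307.8] phi 88.39 shift [ 0.  0. -0.] ft [ 0.   0.2 -0.8] w 59.9 g 0.0
[(array([333.5, 208.5]), np.int32(20))]
[[333.4 209.2]]
```

The connector is where a standing sensor's should be. I rise, move to the handle with a narrow opening and descend beside it.

drive_tool(motion=[[[0,0,-0.05,0],[0,0,-0.2,0],[0,0,-0.5,0],[0,0,-0.8,0],[0,0,-1,0]]])

```text
t: 25.68
ee_pos: [560.1, -116.7, 410.6]
tcp_rot: [0.001, 0.717, 0.697, 0.001]
ft_force: [0.6, -0.1, -0.2]
width: 59.7
grasp_force: 0.0
```

drive_tool(motion=[[[0,0,-0.4,0],[0,0,-0.4,0],[0,-0.4,-0.4,0],[0.02,-0.81,-0.4,0],[0.02,-0.81,-0.4,0],[0.02,-0.81,-0.4,0]]], fingers=0.5)

```text
t: 26.42
ee_pos: [478.9, -112.7, 447.8]
tcp_rot: [0.0, 0.717, 0.697, 0.0]
ft_force: [0.1, -0.3, -0.2]
width: 43.0
grasp_force: 0.0
```

Run:
```python
from h import *
np.set_printoptions(precision=1,suppress=True)
go([479,-112.8,327])
b=snap('side')
f=b['frame'][195:245,305:365].astype(int); m=(f[:,:,0]-f[:,:,2]>45)&(f[:,:,0]>120)
n,L,S,C=cv2.connectedComponentsWithStats(m.astype(np.uint8)); print([(C[i]+[305,195],S[i,4]) for i in range(1,n)])
a=snap('top'); print([(np.round(d['rect'],1).tolist(),round(d['conf'],2)) for t in ('tall_sensor','armature_top') for p in(a,b) for d in env.look_for(p,t)[:3]])
```

```text
t 26.43 p [ 478.9 -112.7  447.8] phi 88.38 shift [-0.   0.   1.2] ft [ 0.1 -0.3 -0.2] w 43.0 g 0.0
[(array([333.5, 208.5]), np.int32(20))]
[([315.7, 279.9, 340.4, 285.8], 0.67), ([204.1, 313.9, 217.4, 325.9], 0.64), ([161.9, 285.5, 173.4, 296.5], 0.44), ([373.3, 384.0, 389.9, 408.1], 0.73), ([328.6, 208.6, 338.3, 225.2], 0.72), ([329.3, 432.8, 344.8, 457.6], 0.7), ([323.7, 221.9, 340.8, 233.0], 0.47)]
```

The sensor still stands, with its connector unchanged at (333.5,208.5). I descend on the handle and pinch it.

drive_tool(motion=[[[0,0,0.25,0],[0,0,0.5,0],[0,0,0.75,0],[0,0,0.9,0],[0,0,1,0]]])

```text
t: 27.35
ee_pos: [478.9, -112.7, 347.1]
tcp_rot: [-0.0, 0.717, 0.697, 0.0]
ft_force: [-0.2, -0.6, 0.3]
width: 42.8
grasp_force: 0.0
```

drive_tool(motion=[[[0,0,0.1,0],[0,0,0.2,0],[0,0,0.2,0],[0,0,0.2,0]]])

```text
t: 27.85
ee_pos: [479.0, -112.7, 328.1]
tcp_rot: [0.0, 0.717, 0.697, 0.0]
ft_force: [0.3, 0.2, 0.5]
width: 42.4
grasp_force: 0.0
```

drive_tool(motion=[[[0,0,0,0],[0,0,0,0],[0,0,0,0],[0,0,0,0],[0,0,0,0],[0,0,0,0]]], fingers=0, force=40)

```text
t: 28.6
ee_pos: [479.2, -112.7, 328.4]
tcp_rot: [0.001, 0.717, 0.697, 0.0]
ft_force: [0.5, -0.1, 3.4]
width: 11.0
grasp_force: 43.1
```

drive_tool(motion=[[[0,0,-0.03,0],[0,0,-0.06,0],[0,0,-0.1,0],[0,0,-0.15,0],[0,0,-0.2,0]]])

```text
t: 29.22
ee_pos: [479.0, -112.9, 346.5]
tcp_rot: [0.001, 0.717, 0.697, 0.001]
ft_force: [6.7, -0.7, -8.5]
width: 10.8
grasp_force: 41.5
```

Lifting takes about 9 N, as described. I continue up to the top stop.

drive_tool(motion=[[[0,0,-0.08,0],[0,0,-0.16,0],[0,0,-0.24,0],[0,0,-0.32,0],[0,0,-0.4,0],[0,0,-0.48,0],[0,0,-0.56,0],[0,0,-0.64,0],[0,0,-0.72,0],[0,0,-0.8,0],[0,0,-0.84,0],[0,0,-0.84,0]]])

```text
t: 30.72
ee_pos: [479.1, -112.8, 430.6]
tcp_rot: [0.001, 0.717, 0.697, 0.001]
ft_force: [6.1, -1.5, -4.8]
width: 11.0
grasp_force: 42.0
```

drive_tool(motion=[[[0,0,-0.03,0],[0,0,-0.06,0],[0,0,-0.08,0],[0,0,-0.08,0]]])

```text
t: 31.22
ee_pos: [479.1, -112.9, 438.2]
tcp_rot: [0.001, 0.717, 0.697, 0.001]
ft_force: [6.7, -2.2, -7.0]
width: 11.1
grasp_force: 41.7
```

drive_tool(motion=[[[0,0,-0.02,0],[0,0,-0.04,0],[0,0,-0.04,0],[0,0,-0.04,0]]])

```text
t: 31.72
ee_pos: [478.9, -113.1, 438.6]
tcp_rot: [-0.0, 0.717, 0.697, 0.002]
ft_force: [13.7, -1.6, -22.8]
width: 11.0
grasp_force: 40.0
```

It is at the stop: 110 mm of travel and the force is rising. I give it a touch more, ease off, release and retreat.

drive_tool(motion=[[[0,0,-0.03,0],[0,0,-0.03,0],[0,0,0,0],[0,0,0.02,0],[0,0,0.02,0]]])

```text
t: 32.35
ee_pos: [479.0, -113.0, 438.6]
tcp_rot: [0.0, 0.717, 0.697, 0.001]
ft_force: [10.4, -1.6, -13.8]
width: 11.1
grasp_force: 42.8
```

drive_tool(motion=[[[0,0,0,0],[0,0,0,0],[0,0,0,0],[0,0,0,0],[0,0,0,0],[0,0,0,0]]], fingers=0.6)

```text
t: 33.1
ee_pos: [478.7, -112.6, 441.9]
tcp_rot: [0.0, 0.717, 0.697, 0.0]
ft_force: [-0.6, 0.7, -1.1]
width: 51.5
grasp_force: 0.0
```

drive_tool(motion=[[[0,0,-0.1,0],[0,0,-0.3,0],[0,0,-0.6,0],[0,0,-0.8,0],[0,0,-0.8,0]]])

```text
t: 33.72
ee_pos: [479.3, -112.5, 524.3]
tcp_rot: [0.002, 0.717, 0.697, 0.001]
ft_force: [-0.4, 0.2, -0.2]
width: 51.2
grasp_force: 0.0
```

drive_tool(motion=[[[0.4,-0.4,0,0],[0.8,-0.8,0,0],[1,-1,0,0],[1,-1,0,0],[1,-1,0,0]]])

```text
t: 34.35
ee_pos: [381.6, -10.5, 521.4]
tcp_rot: [0.0, 0.717, 0.697, -0.0]
ft_force: [0.4, -0.4, -0.8]
width: 51.1
grasp_force: 0.0
```

Run:
```python
from h import *
np.set_printoptions(precision=1,suppress=True)
go([0,0,0])
b=snap('side')
f=b['frame'][195:245,305:365].astype(int); m=(f[:,:,0]-f[:,:,2]>45)&(f[:,:,0]>120)
n,L,S,C=cv2.connectedComponentsWithStats(m.astype(np.uint8)); print([(C[i]+[305,195],S[i,4]) for i in range(1,n)])
for t in('sash_handle','tall_sensor','short_sensor','mouse','analyser'):
    print(t,[(np.round(d['rect']).astype(int).tolist(),round(d['conf'],2)) for d in env.look_for(b,t)[:3]])
yaw=np.radians(-1.6);R=np.array([[np.cos(yaw),-np.sin(yaw)],[np.sin(yaw),np.cos(yaw)]])
# measured dark bar far end against model at up position, rig x about -82
for z in(260,270,280):
    print(z,proj(b,[np.r_[R@[-82,y]+[560,-116.2],z] for y in(-50,50)]).ravel())
g=cv2.cvtColor(b['frame'],cv2.COLOR_RGB2GRAY); print(g[160:205:2,360:376:2])
```

```text
t 34.35 p [381.6 -10.5 521.4] phi 88.36 shift [-0.  -3.8  5.2] ft [ 0.4 -0.4 -0.8] w 51.1 g 0.0
[(array([333.5, 208.5]), np.int32(20))]
sash_handle [([358, 169, 372, 222], 0.85)]
tall_sensor [([332, 434, 341, 456], 0.8), ([328, 206, 338, 227], 0.55), ([374, 382, 390, 404], 0.47)]
short_sensor [([346, 158, 368, 176], 0.56), ([324, 350, 345, 366], 0.5)]
mouse [([348, 159, 371, 177], 0.55)]
analyser [([184, 331, 242, 407], 0.8)]
260 [370.4 176.1 364.7 202.4]
270 [370.8 172.9 365.  199.2]
280 [371.1 169.8 365.3 196. ]
[[241 240 240 240 240 200 236 238]
 [ 82 119 155 164 192 178 189 210]
 [ 19  21  24  27 151 168 164 166]
 [ 18  26  29  37 130 141 157 172]
 [ 20  25  27  42  92  66  79 121]
 [ 22  22  34  65 109  18  38 127]
 [ 18  20  26  70  56  17  76 208]
 [ 23  34  38  86  25  17  64 191]
 [ 16  22  25  48  25  15 102 181]
 [149 126  87  37  28  23 131 177]
 [168 167 169  78  27  23 164 167]
 [168 164 163  39  28  19 163 173]
 [166 167 139  32  27  50 183 171]
 [161 167 107  27  28 130 189 166]
 [167 165  84  26  45 176 195 158]
 [164 163  44  24  73 188 191 157]
 [164 144  32  24 133 186 189 162]
 [168 111  28  32 155 193 178 160]
 [165 103  24  35 149 184 162 158]
 [167 100  20  34 158 193 171 161]
 [161  79  23  45 177 197 169 164]
 [165  65  21  65 196 199 162 163]
 [164  49  23  69 213 190 154 163]]
```

```bash
python3 -c "
from cell import env
print(env.sign_off())"
```

```text
the job is handed in; nothing more can be done
None
```

The job is handed in at about 34 s of robot time: I pushed the sash down to its stop, stood the tall accelerometer on the round table within about 1–2 mm of the middle, let go of it, and pulled the sash back up to its stop; grip readings on the accelerometer never passed 20 N per pad and the set-down pressed the table in by about 1 mm, but the judge's verdict was not shown.

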